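Offer a dental cast up to its silicone mould

ROBOT

A 6-joint arm with a two-finger parallel gripper is mounted at the origin on a cart in front of the work surface, level with it; the furniture and walls round the work are solid. World frame = base frame: x ahead of the robot, y to its left, z up, the work surface at z = 0. Lengths are in mm, angles in rad, forces in N, time in s.
With the tool pointing down it reaches from about 300 to 775 mm from the base axis. Payload 14.6 kg.
Tool frame: the origin (TCP) lies midway between the tips of the shut fingers; the grasp point (between the pads) lies behind it (manip.grip_depth is the z of the grasp point in the tool frame, in mm); z points along the fingers, y is the line along which they close (so a half turn about z gives the same grasp; the last joint's range is limited). The gripper opens to 94 mm and grips with 3 to 60 N. Pads are 16 mm wide; open, the fingers measure 119 mm over their backs; the gripper's body (75 mm by 177 mm) begins 78 mm behind the grasp point.
Start: joints at [1.246, 0.3, 1.521, -0, 1.321, -0.067], TCP at [140.222, 531.815, 205.446] pointing down, gripper open.
Joint ranges: [-3.03, 3.03], [-0.79, 2.21], [0.23, 2.52], [-1.04, 4.18], [0, 3.07], [-2.55, 2.55]. Speed limits (rad/s): [2.22, 2.22, 2.57, 3.14, 3.14, 3.14].

INTERFACE

Orientations are given as [roll, pitch, yaw] about the fixed x, y, z axes, in that order (R = Rz(yaw) Ry(pitch) Rx(roll)).
In Python, from cell import manip, viewer, order, monitor gives the robot as it stands (manip), with the cameras (viewer), the job (order) and the readings (monitor).
- The arm moves only by the shell command python3 nudge.py 'ROWS' [OPENING] [FORCE]. ROWS is a JSON list of rows, 1 to 5 of them, each of 6 numbers: dx, dy, dz in mm, then a rotation vector rx, ry, rz in rad; each row is the pose to reach, as a shift and turn from the pose commanded when the command began, along the tool's axes at that moment; what a row does not reach only later rows make up. A row lasts 1/10 s, in which the tool goes at most 50 mm and 0.15 rad, less where a joint would pass 70% of its speed; a pose out of reach is approached as far as the arm can. OPENING is the finger opening in mm, set as the command begins (- or left out keeps the last). The fingers move at their own pace and stop on an object; FORCE is the grip in N (left out, the last holds). Time passes only in rows, so rows that do not move let the fingers close. It prints the time, the measured TCP pose, the force, the opening and the grip force at its end.
- monitor.read_state(): the state, without advancing time (a new reading comes with each control period).
- viewer.camera(name): name is "scene" or "side" or "wrist"; returns (picture, depth): 384x512x3 uint8, red, green, blue; 384x512 float32, mm along the optical axis (not along the pixel's ray), 0 where there is no reading.
- viewer.camera_info(name): a dict with "K" (3x3 intrinsics, pixels), "rvec" (rotation vector, rad) and "tvec" (3), from world to camera coordinates, as OpenCV has them; the wrist camera has in their place "mount" (4x4, takes a point from camera to tool coordinates, whose origin is the TCP and whose axes are the flange's). Camera axes: x right, y down, z forward; pixel columns grow to the right and rows downward; lengths in mm; the calibration is good to about 2 mm. The wrist camera is an equidistant fisheye: a pixel r from the principal point sees the ray r / f radians off the axis. A picture is of the moment at which its call begins: read the wrist's pose just before it. camera_info takes no time and is no camera call.
- order.sign_off(): hands the job in; it is judged then, once.
The state is a dict: "clock": time; "joints": joint angles; "qd": joint speeds; "effort": joint torques, N m; "eef_pos": TCP position; "eef_rot": TCP orientation; "wrist_force": force on the tool from outside, world axes, zero at the start; "moment": the same for the moment, N m; "finger_gap": finger opening in mm; "finger_force": force on a finger pad.
Only numpy, scipy, OpenCV 4.12 (cv2) and the standard library are available. Lean on these libraries where they do the work, as an engineer would, in place of code of your own. Each camera call takes 0.05 s, during which the arm holds its last target. There are 200 camera calls.

TASK

Take the tan dental cast, which lies teeth down on the left, lift it over the rack of jars and bottles and hold it still, roughly level and teeth down, about a centimetre above the rim of the blue silicone mould, centred on it and with the front of the cast's arch over the front of the mould's arch, so that the fit can be judged by eye. The silicone is still soft: neither the cast nor the gripper may touch or shift it, and the pink cast, the jars and the bottles stay as they are. Finish with the cast still held in the gripper in the air; do not set it down.

Things in the scene. Friction and masses are not known exactly. Their poses are not given: they have to be found in the camera images.
- tan_cast: tan plaster dental cast, teeth down; 52 mm (x) by 67 mm (y) by 26 mm high, about 50 g. Its 10 mm base slab is on top (about 14 to 26 mm up; it lies with its front raised 7 degrees, level enough). Origin: centre of the base face, 26 mm above the teeth tips. Own z points DOWN, own x to the front (curved end), y across. Grip the slab across its 52 mm (fingers closing along its x)
- tan_cast_front (a point): point on the base face of the tan cast, 26 mm from its origin along its own x: the front of its arch
- mould: light blue silicone impression (mould) lying loose on the worktop, hollow side up, with a horseshoe-shaped ridge inside whose closed, curved end is the front of the arch; 56 mm (its x) by 69 mm (its y), 18 mm high to the top of its rim, about 50 g. Origin: centre of its underside; z up; its x points to that front, y across
- mould_front (a point): point at the underside of the mould, 26 mm from its origin along its own x: the front of its arch
- pink_cast: pink plaster dental cast lying teeth down, 51 x 65 x 28 mm; not wanted. Origin: centre of its base face (on top), own z points down
- rack: white plastic rack fixed to the worktop between the casts and the mould, 340 mm long (its x, roughly away from the robot), 66 mm wide (its y), 25 mm high; six pockets in one row hold jars and bottles, up to 153 mm above the worktop. Origin: centre of its underside
- jar_green: small clear powder jar with a cream cap with a green mark and a green base band (36 mm across, 43 mm tall), loose, standing in a pocket of the rack, whose floor is about 5 mm up. Origin: centre of its underside
- jar_blue: small clear powder jar with a cream cap with a blue mark and a blue base band (36 mm across, 43 mm tall), loose, standing in a pocket of the rack, whose floor is about 5 mm up. Origin: centre of its underside
- tall_bottle: white squeeze bottle with a thin green-based nozzle, 47 mm across, 148 mm tall, the tallest thing in the rack, loose, standing in a pocket of the rack, whose floor is about 5 mm up. Origin: centre of its underside
- jar_red: small clear powder jar with a cream cap with a red mark and a red base band (36 mm across, 43 mm tall), loose, standing in a pocket of the rack, whose floor is about 5 mm up. Origin: centre of its underside
- dropper: small white dropper bottle, 26 mm across, 56 mm tall, loose, standing in a pocket of the rack, whose floor is about 5 mm up. Origin: centre of its underside
- jar_black: small clear powder jar with a cream cap with a dark mark and a dark base band (36 mm across, 43 mm tall), loose, standing in a pocket of the rack, whose floor is about 5 mm up. Origin: centre of its underside

How it is judged:
By the outcome, as a careful person would: the job done as asked, in the order asked, and still so for the second after the job is handed in, while the arm keeps its last pose, push and grip.
It also fails if it takes over 38 s, if anything falls off the work surface, if the arm or the gripper's body presses on something with over 40 N, if the wrist force passes 120 N, or if a joint passes its speed limit or range.

## Working session

There is one attempt and no reset: what is moved stays moved. The work goes in short steps, Python scripts to look and compute and a shell command to move; the robot and the scene stay as the last step left them, time stands still between calls to the robot, and variables do not carry over. Pictures are saved under pics/ and viewed, at most 14 in all, crops included, and the job is handed in when it is done.

```bash
ls; mkdir -p pics
cat > h.py <<'E'
import numpy as np,cv2
from scipy.spatial.transform import Rotation as R
from cell import manip, viewer, order, monitor
def cam(n):
    p,d=viewer.camera(n); i=viewer.camera_info(n); return p,d,i
def pts(d,i):
    K=np.array(i['K']);v,u=np.indices(d.shape)
    c=np.stack([(u-K[0,2])/K[0,0]*d,(v-K[1,2])/K[1,1]*d,d],-1)
    M=R.from_rotvec(np.ravel(i['rvec'])).as_matrix()
    return (c-np.ravel(i['tvec']))@M
E
python3 - <<'E'
from h import *
print(manip.grip_depth, monitor.read_state())
for n in['scene','side']:
    p,d,i=cam(n); cv2.imwrite(f'pics/{n}0.png',p[...,::-1]); np.savez(f'{n}0.npz',p=p,d=d); 
    M=R.from_rotvec(np.ravel(i['rvec'])).as_matrix(); print(n,-M.T@np.ravel(i['tvec']),np.array(i['K']).tolist(),(d>0).mean())
p,d,i=cam('wrist'); cv2.imwrite('pics/wrist0.png',p[...,::-1]); print(i)
a=[cv2.imread(f'pics/{n}0.png') for n in['scene','side']]
E
```

```text
cell.py
nudge.py
pics
-18.8 {'clock': 0.0, 'joints': array([ 1.24639727e+00,  3.00472131e-01,  1.52160534e+00, -4.23577222e-05,
        1.32068970e+00, -6.65647510e-02]), 'qd': array([-0.00029895,  0.0013747 , -0.00037745,  0.00063069, -0.00090881,
        0.00021509]), 'effort': array([-4.66998936e-04, -5.31807017e+01, -3.52742851e+01,  7.09010242e-02,
        2.43107253e-02, -6.10261282e-05]), 'eef_pos': array([140.15104577, 531.56304639, 204.87550143]), 'eef_rot': array([-3.14041801e+00, -3.71871576e-05,  2.88376884e+00]), 'wrist_force': array([ 0.3890764 , -0.79370893, -0.92550151]), 'moment': array([0.04522711, 0.02242277, 0.02849238]), 'finger_force': 0.0, 'finger_gap': 93.80242335238016}
scene [  77.03629473 -982.6969226  1034.1602621 ] [[489.72635470299156, 0.0, 255.92415065936513], [0.0, 489.72635470299156, 189.21252598427623], [0.0, 0.0, 1.0]] 0.9956563313802084
side [336.70347543 688.08402563 581.2426964 ] [[390.40779276611903, 0.0, 259.4102358481643], [0.0, 390.40779276611903, 190.6935764343156], [0.0, 0.0, 1.0]] 0.99627685546875
{'K': array([[297.31863964,   0.        , 254.3544836 ],
       [  0.        , 297.31863964, 191.28072591],
       [  0.        ,   0.        ,   1.        ]]), 'mount': array([[ 1.49757163e-04, -9.64207421e-01, -2.65149065e-01,
         7.70441218e+01],
       [ 9.99999912e-01,  2.48010551e-04, -3.37080064e-04,
         1.49415458e+00],
       [ 3.90774865e-04, -2.65148991e-01,  9.64207374e-01,
        -1.79144600e+02],
       [ 0.00000000e+00,  0.00000000e+00,  0.00000000e+00,
         1.00000000e+00]])}
```

View pics/scene0.png

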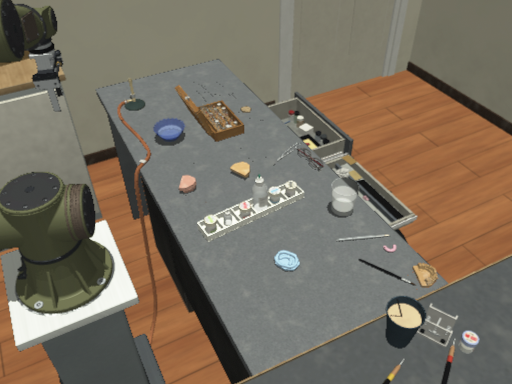

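View pics/side0.png

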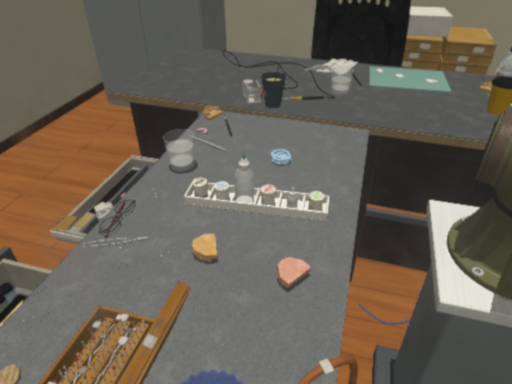

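View pics/wrist0.png

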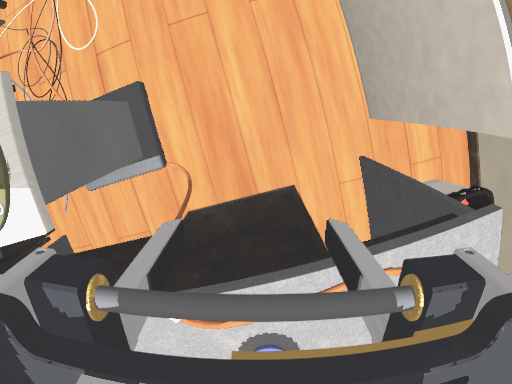

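The scene view shows the tan cast at about (241,170), the pink cast at (188,184), the rack from (200,228) to (305,190), the tall bottle at (260,190) and the mould at (287,260). In the side view they are at (205,248), (293,272), (185–330,195), (244,180) and (281,157). The wrist camera sees only the floor and the bench edge.

```bash
cat > m.py <<'E'
from h import *
box={'scene':dict(tan=(225,158,258,182),mould=(268,243,306,276),pink=(172,172,202,198),rack=(194,170,310,238)),
'side':dict(tan=(185,228,225,268),mould=(266,144,296,170),pink=(270,252,316,294),rack=(180,150,332,220))}
for n in box:
    z=np.load(n+'0.npz');p,d=z['p'],z['d'];i=viewer.camera_info(n);P=pts(d,i)
    hsv=cv2.cvtColor(p,cv2.COLOR_RGB2HSV)
    for k,(a,b,c,e) in box[n].items():
        m=np.zeros(d.shape,bool);m[b:e,a:c]=1
        H,S,V=hsv[...,0],hsv[...,1],hsv[...,2]
        m&={'tan':(H>8)&(H<28)&(S>70),'pink':((H<10)|(H>170))&(S>50),'mould':(H>90)&(H<115)&(S>50)&(V>110),'rack':V>150}[k]
        bg=P[b:e,a:c][~m[b:e,a:c]]
        Q=P[m];print(n,k,m.sum(),'ctr',Q.mean(0).round(1),'min',np.percentile(Q,2,0).round(0),'max',np.percentile(Q,98,0).round(0),'zbg',np.median(bg[:,2]).round(1))
        t=Q[Q[:,2]>(12 if k!='rack' else 15)]
        if len(t)>10:
            r=cv2.minAreaRect(t[:,:2].astype(np.float32));print('   top rect',np.round(r[0],1),np.round(r[1],1),round(r[2],1))
    m=(P[...,2]>60)&(P[...,2]<400)&(P[...,0]>250)&(P[...,0]<800)&(abs(P[...,1])<350)
    Q=P[m];print('tall',m.sum(),Q.mean(0).round(1) if len(Q) else '',Q.max(0) if len(Q) else '')
    for k in('tan','mould'):
        a,b,c,e=box[n][k];cr=cv2.resize(p[b-6:e+6,a-6:c+6],None,fx=6,fy=6,interpolation=cv2.INTER_CUBIC);cr=cr[:,:,::-1]
        cr=cv2.copyMakeBorder(cr,0,max(0,320-cr.shape[0]),0,max(0,330-cr.shape[1]),0)[:320,:330]
        globals()[n+k]=cr
cv2.imwrite('pics/crops.png',np.vstack([np.hstack([scenetan,scenemould]),np.hstack([sidetan,sidemould])])[:600])
E
python3 m.py
```

```text
scene tan 218 ctr [596.4 135.3  38.9] min [576. 121.  -1.] max [639. 189.  29.] zbg -0.5
   top rect [ 338.7 -395.4] [1285.5   62.7] 64.6
scene mould 301 ctr [ 543.9 -247.6   11.6] min [ 515. -277.   -0.] max [ 575. -216.   19.] zbg -0.5
   top rect [ 542.1 -245.4] [53.7 63.5] 4.7
scene pink 22 ctr [415.8 155.2  15.7] min [394. 149.   4.] max [443. 175.  30.] zbg 0.8
   top rect [416.1 159.3] [25.4 49.1] 72.3
scene rack 1595 ctr [544.7 -25.2  34.3] min [388. -69.  -2.] max [720. 139. 117.] zbg 0.0
   top rect [ 405.3 -437.4] [1247.6  331.8] 70.4
tall 494 [667.6 -86.6  84.3] [799.94057452  -8.38041639 146.73765046]
side tan 587 ctr [603.  169.3  25.5] min [577. 130.   2.] max [631. 189.  29.] zbg 1.6
   top rect [491.1 415.9] [ 50.4 623.8] 24.9
side mould 252 ctr [ 541.7 -234.3   14.4] min [ 516. -269.    6.] max [ 569. -208.   20.] zbg 2.0
   top rect [ 543.3 -239. ] [51.5 66.8] 25.7
side pink 341 ctr [423.6 181.8  24.8] min [392. 155.  12.] max [447. 212.  30.] zbg 1.9
   top rect [423.9 177.1] [63.2 46.9] 57.3
side rack 2090 ctr [555.9 -49.5  31.1] min [ 386. -257.    2.] max [780.  19. 119.] zbg 2.5
   top rect [425.4 198.3] [331.5 938.6] 29.7
tall 789 [655.6 -56.6  85.9] [799.93830804   4.23239115 139.51070374]
```

View pics/crops.png

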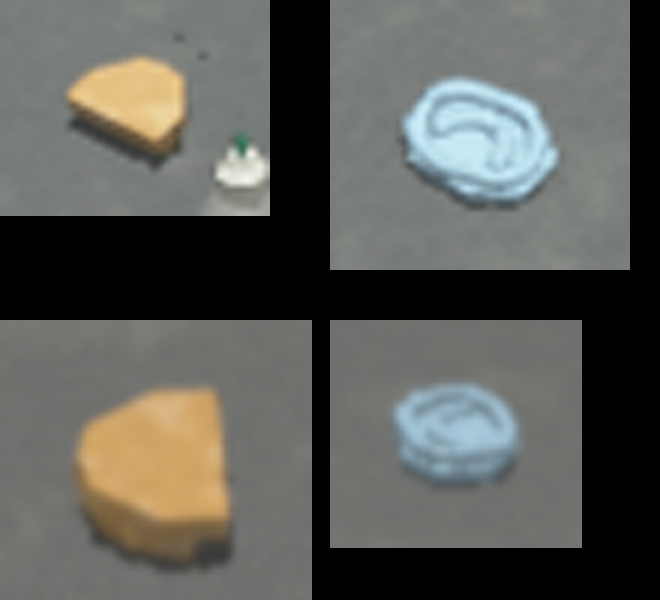

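The crops show the tan cast with its flat back edge at the lower right. The mould's ridge is visible but too coarse to judge its direction. I'll cast the tan outline onto the top plane from both views, and work out the moves to look closer with the wrist camera.

```bash
cat >> h.py <<'E'
def ray_plane(n,uv,z,i=None):
    i=i or viewer.camera_info(n);K=np.array(i['K'])
    r=np.c_[np.reshape(uv,(-1,2)).astype(float),np.ones(np.size(uv)//2)]@np.linalg.inv(K).T
    M=R.from_rotvec(np.ravel(i['rvec'])).as_matrix();o=-M.T@np.ravel(i['tvec']);r=r@M
    return o+r*((z-o[2])/r[:,2])[:,None]
def pose():
    s=monitor.read_state();T=np.eye(4);T[:3,:3]=R.from_euler('xyz',s['eef_rot']).as_matrix();T[:3,3]=s['eef_pos'];return T
def wshot(name):
    T=pose();p,d=viewer.camera('wrist');cv2.imwrite(f'pics/{name}.png',p[...,::-1]);np.savez(name+'.npz',p=p,d=d,T=T);return p,d,T
def wrays(uv,T):
    i=viewer.camera_info('wrist');K=i['K'];uv=np.reshape(uv,(-1,2)).astype(float)
    q=(uv-[K[0,2],K[1,2]])/K[0,0];t=np.linalg.norm(q,axis=1,keepdims=True)+1e-9
    r=np.c_[q/t*np.sin(t),np.cos(t)];C=T@i['mount'];return C[:3,3],r@C[:3,:3].T
def wplane(uv,T,z):
    o,r=wrays(uv,T);return o+r*((z-o[2])/r[:,2])[:,None]
def togo(pos,yaw):  # shift in current tool axes + rotation vector to pointing down at yaw
    T=pose();G=R.from_euler('xyz',[np.pi,0,yaw]).as_matrix()
    return (T[:3,:3].T@(np.array(pos)-T[:3,3])).round(1),R.from_matrix(T[:3,:3].T@G).as_rotvec().round(3)
E
python3 - <<'E'
from h import *
for n,uv in dict(scene=[(68,95),(100,68),(140,57),(182,68),(186,108),(165,140)],side=[(215,390),(150,395),(85,440),(85,490),(140,515),(225,515)]).items():
    o=np.array((219,152) if n=='scene' else (179,222)) ; uv=np.array(uv,float); 
    if n=='side': uv[:,1]-=320
    q=ray_plane(n,uv/6+o,26);print(n,q[:,:2].round(0).tolist())
for n,uv in dict(scene=[(405,130),(430,85),(480,82),(540,115),(553,155)],).items():
    uv=(np.array(uv,float)-[330,0])/6+[262,237];print(ray_plane(n,uv,18)[:,:2].round(0).tolist())
print(togo([542,-180,205],np.pi),togo([450,165,205],np.pi))
E
```

```text
scene [[574.0, 170.0], [600.0, 183.0], [624.0, 181.0], [640.0, 161.0], [626.0, 129.0], [603.0, 110.0]]
side [[597.0, 127.0], [618.0, 136.0], [631.0, 163.0], [621.0, 185.0], [599.0, 191.0], [572.0, 183.0]]
[[515.0, -231.0], [538.0, -213.0], [559.0, -223.0], [573.0, -253.0], [566.0, -275.0]]
(array([-5.700e+02, -5.857e+02,  5.000e-01]), array([-0.001, -0.   , -0.258])) (array([-3.931e+02, -2.755e+02,  2.000e-01]), array([-0.001, -0.   , -0.258]))
```

```bash
python3 nudge.py '[[-34,-33,0,0,0,0],[-68,-66,0,0,0,0],[-102,-99,0,0,0,0],[-136,-131,0,0,0,0],[-164,-161,0,0,0,0]]' 94
python3 nudge.py '[[-34,-33,0,0,0,0],[-68,-66,0,0,0,0],[-102,-99,0,0,0,0],[-136,-131,0,0,0,0],[-164,-161,0,0,0,0]]'
```

```text
clock: 0.65
eef_pos: [258.4, 332.5, 205.4]
eef_rot: [-3.142, 0.0, 2.884]
wrist_force: [0.5, 1.1, -0.7]
finger_gap: 93.8
finger_force: 0.0
clock: 1.15
eef_pos: [376.0, 134.8, 205.5]
eef_rot: [3.142, 0.0, 2.883]
wrist_force: [-0.1, 0.8, -0.5]
finger_gap: 93.9
finger_force: 0.0
```

```bash
python3 nudge.py '[[-34,-33,0,0,0,0],[-68,-66,0,0,0,0],[-102,-99,0,0,0,0],[-136,-131,0,0,0,0],[-164,-161,0,0,0,0]]'
python3 nudge.py '[[-34,-33,0,0,0,0],[-68,-66,0,0,0,0],[-102,-99,0,0,0,0],[-136,-131,0,0,0,0],[-164,-161,0,0,0,0]]'
python3 nudge.py '[[0,0,0,0,0,0]]'; python3 -c "
from h import *
wshot('wm1');print(pose().round(2))"
```

```text
clock: 1.65
eef_pos: [493.6, -62.8, 205.2]
eef_rot: [-3.142, -0.0, 2.883]
wrist_force: [1.1, 1.8, -0.6]
finger_gap: 94.2
finger_force: 0.0
clock: 2.15
eef_pos: [611.0, -260.1, 204.8]
eef_rot: [3.141, -0.001, 2.883]
wrist_force: [0.8, 0.6, 0.1]
finger_gap: 94.0
finger_force: 0.0
clock: 2.25
eef_pos: [610.8, -261.9, 203.2]
eef_rot: [3.142, -0.002, 2.881]
wrist_force: [0.3, 0.2, -0.3]
finger_gap: 93.9
finger_force: 0.0
[[-9.7000e-01  2.6000e-01 -0.0000e+00  6.1026e+02]
 [ 2.6000e-01  9.7000e-01  0.0000e+00 -2.5974e+02]
 [ 0.0000e+00  0.0000e+00 -1.0000e+00  2.0362e+02]
 [ 0.0000e+00  0.0000e+00  0.0000e+00  1.0000e+00]]
```

View pics/wm1.png

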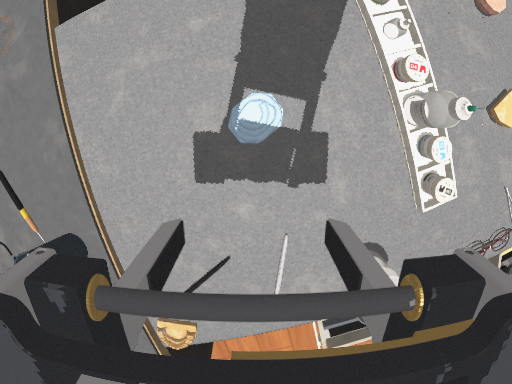

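The mould is at (256,117), with the rack at upper right, the tall bottle at (440,108) and the tan cast at (505,108). I'll go lower for detail and a second view.

```bash
python3 nudge.py '[[15,0,35,0,0,0],[25,0,70,0,0,0],[25,0,70,0,0,0],[25,0,70,0,0,0]]'; python3 -c "
from h import *
p,d,T=wshot('wm2');print(pose().round(2))
cv2.imwrite('pics/wm2c.png',cv2.resize(p[40:190,180:330,::-1],None,fx=4,fy=4,interpolation=cv2.INTER_CUBIC))"
```

```text
clock: 2.7
eef_pos: [586.6, -251.2, 136.9]
eef_rot: [-3.141, 0.001, 2.884]
wrist_force: [0.4, -0.6, 0.6]
finger_gap: 93.8
finger_force: 0.0
[[-9.7000e-01  2.5000e-01  0.0000e+00  5.8717e+02]
 [ 2.5000e-01  9.7000e-01 -0.0000e+00 -2.5161e+02]
 [-0.0000e+00 -0.0000e+00 -1.0000e+00  1.3780e+02]
 [ 0.0000e+00  0.0000e+00  0.0000e+00  1.0000e+00]]
```

View pics/wm2c.png

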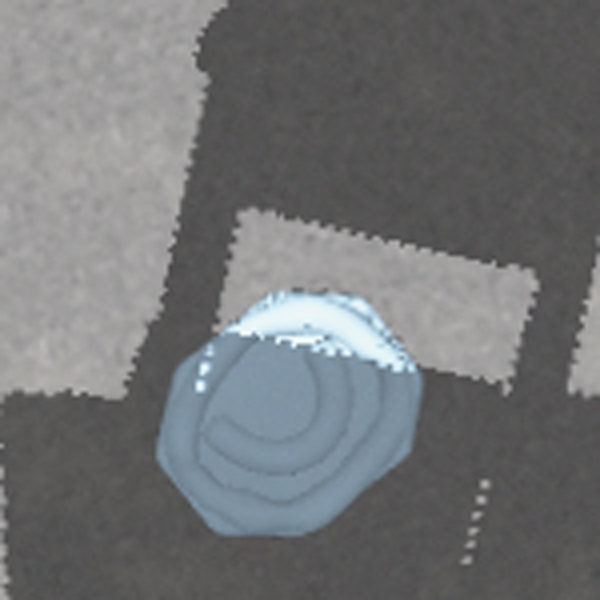

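The ridge opens to the upper left, so the front is at the lower right, but the gripper's shadow hides part of it. I'll move sideways and up, towards the tan cast, to see the mould lit.

```bash
python3 nudge.py '[[0,10,-45,0,0,0],[0,55,-60,0,0,0],[0,100,-60,0,0,0],[0,130,-60,0,0,0],[0,130,-60,0,0,0]]'; python3 -c "
from h import *
p,d,T=wshot('wm3');print(pose().round(2))
hsv=cv2.cvtColor(p,cv2.COLOR_RGB2HSV);m=((hsv[...,0]>92)&(hsv[...,0]<115)&(hsv[...,1]>40)&(hsv[...,2]>90)).astype(np.uint8)
m[250:]=0;n,l,s,c=cv2.connectedComponentsWithStats(m);print([(s[k].tolist(),c[k].round()) for k in range(1,n) if s[k][4]>150])
k=max(range(1,n),key=lambda k:s[k][4]);u,v=c[k].astype(int);print(u,v)
a=p[max(0,v-50):v+50,max(0,u-50):u+50,::-1]
cv2.imwrite('pics/wm3c.png',cv2.resize(a,None,fx=6,fy=6,interpolation=cv2.INTER_CUBIC))"
```

```text
clock: 3.25
eef_pos: [620.9, -122.5, 198.1]
eef_rot: [3.141, 0.004, 2.888]
wrist_force: [0.8, -1.2, -0.5]
finger_gap: 94.1
finger_force: 0.0
[[-9.7000e-01  2.5000e-01  0.0000e+00  6.2042e+02]
 [ 2.5000e-01  9.7000e-01 -0.0000e+00 -1.2452e+02]
 [-0.0000e+00  0.0000e+00 -1.0000e+00  1.9769e+02]
 [ 0.0000e+00  0.0000e+00  0.0000e+00  1.0000e+00]]
[([135, 115, 40, 49, 296], array([161., 135.])), ([130, 121, 36, 38, 361], array([147., 140.]))]
146 139
```

View pics/wm3c.png

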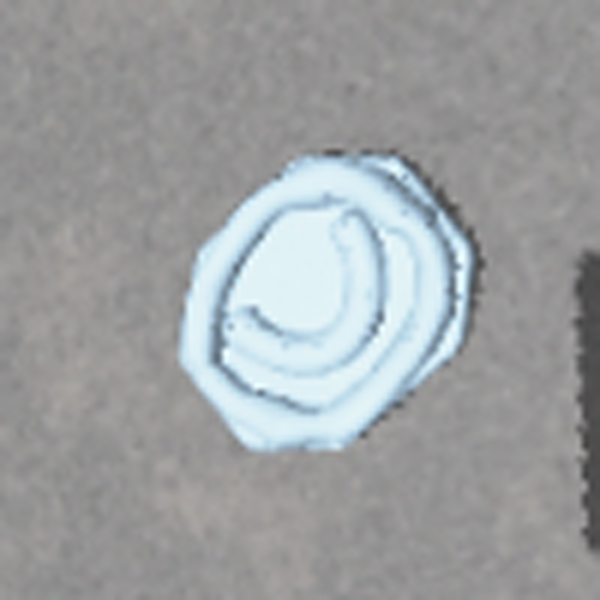

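Here the mould is fully lit. The ridge ends are at crop (340,215) and (240,315) and its closed end is near (355,335), so the front faces lower right. The rim's outer corners are (300,165), (205,255), (185,355), (250,445), (340,440), (450,345), (450,260) and (400,190).

Run:
```python
from h import *
T3=np.load('wm3.npz')['T'];T2=np.load('wm2.npz')['T'];T1=np.load('wm1.npz')['T']
c3=lambda a:np.array(a)/6+[96,89]; c2=lambda a:np.array(a)/4+[180,40]
e=wplane(c3([(340,215),(240,315),(365,345)]),T3,14)[:,:2]
mid=(e[0]+e[1])/2;print('ends',e.round(1).tolist());ax=e[2]-mid;print('apex dir',np.degrees(np.arctan2(ax[1],ax[0])))
l=e[0]-e[1];print('leg-perp dir',np.degrees(np.arctan2(l[1],l[0]))-90, np.degrees(np.arctan2(l[1],l[0]))+90)
rim3=wplane(c3([(300,165),(205,255),(185,355),(250,445),(340,440),(450,345),(450,260),(400,190)]),T3,18)
o2=wplane(c2([(185,365),(160,450),(220,533),(310,533),(410,450),(420,380),(360,300),(270,293)]),T2,18)
for r in(rim3,o2):
    print(r[:,:2].round(0).tolist()); b=cv2.minAreaRect(r[:,:2].astype(np.float32));print(b)
    print('edge angs',[round(float(np.degrees(np.arctan2(*(np.roll(r,-1,0)-r)[k,1::-1]))),0) for k in range(8)],[round(float(np.linalg.norm((np.roll(r,-1,0)-r)[k])),0) for k in range(8)])
# height of mould by triangulating one corner seen in both (left corners) 
from itertools import product
def tri(a,Ta,b,Tb):
    o,r=wrays(a,Ta);q,s=wrays(b,Tb);A=np.c_[r[0],-s[0]];t=np.linalg.lstsq(A,q-o,rcond=None)[0];p=o+r[0]*t[0];w=q+s[0]*t[1];return ((p+w)/2).round(1),np.linalg.norm(p-w).round(1)
print(tri(c3([(185,355)]),T3,c2([(160,450)]),T2),tri(c3([(250,445)]),T3,c2([(220,533)]),T2),tri(c3([(340,440)]),T3,c2([(310,533)]),T2))
# wrist depth -> is it axial?
i=viewer.camera_info('wrist')
for k in(2,3):
    z=np.load(f'wm{k}.npz');d=z['d'];uv=(c2 if k==2 else c3)([(250,390),(190,440),(310,470),(50,550)] if k==2 else [(290,270),(200,330),(370,380),(60,500)])
    o,r=wrays(uv,z['T']);C=z['T']@i['mount'];dd=np.array([d[int(v),int(u)] for u,v in uv]);print((o+r*(dd/(r@C[:3,2]))[:,None]).round(0).tolist())
print(togo([601,156,200],np.radians(-65)),togo([601,156,200],np.radians(115)))
```

```text
ends [[527.8, -229.2], [541.4, -257.9], [555.9, -232.1]]
apex dir 28.390728270422784
leg-perp dir 25.28980069902221 205.2898006990222
[[515.0, -233.0], [527.0, -260.0], [546.0, -272.0], [569.0, -263.0], [573.0, -242.0], [561.0, -213.0], [544.0, -207.0], [527.0, -214.0]]
((545.0143432617188, -239.51150512695312), (50.2812614440918, 61.68464660644531), 22.634836196899414)
edge angs [-67.0, -31.0, 20.0, 77.0, 113.0, 163.0, -160.0, -121.0] [29.0, 22.0, 25.0, 21.0, 32.0, 18.0, 18.0, 23.0]
[[524.0, -263.0], [543.0, -275.0], [568.0, -266.0], [574.0, -243.0], [560.0, -213.0], [543.0, -207.0], [520.0, -216.0], [512.0, -237.0]]
((543.6087036132812, -241.03457641601562), (53.21197509765625, 65.2496109008789), 25.28888702392578)
edge angs [-32.0, 20.0, 75.0, 116.0, 158.0, -157.0, -109.0, -65.0] [23.0, 26.0, 23.0, 33.0, 18.0, 25.0, 22.0, 28.0]
(array([ 545.2, -276.3,    7.6]), np.float64(1.3)) (array([ 569.4, -266.3,   10.9]), np.float64(0.3)) (array([ 573.9, -243.1,   16.7]), np.float64(0.8))
[[535.0, -249.0, 11.0], [543.0, -266.0, 18.0], [559.0, -239.0, 10.0], [564.0, -315.0, -1.0]]
[[535.0, -245.0, 10.0], [542.0, -267.0, 17.0], [563.0, -233.0, 15.0], [568.0, -323.0, 1.0]]
(array([ 89.5, 266.6,  -2.6]), array([-4.000e-03,  2.000e-03, -2.262e+00])) (array([ 89.5, 266.6,  -2.6]), array([0.001, 0.003, 0.88 ]))
```

Mould: centre about (543.5,-241), front at 24.5°, rim height 17–18 mm; all of these agree with the text. Next, the tan cast.

```bash
python3 nudge.py '[[9,42,0,0,0,0.15],[18,84,0,0,0,0.3],[27,126,0,0,0,0.45],[36,168,0,0,0,0.6],[45,211,0,0,0,0.75]]'
python3 nudge.py '[[0,0,20,0,0,0.13],[0,0,40,0,0,0.13],[0,0,40,0,0,0.13]]' 80; python3 -c "
from h import *
p,d,T=wshot('wt1');print(pose().round(3))
"
```

```text
clock: 3.8
eef_pos: [630.1, 89.8, 197.0]
eef_rot: [3.14, 0.001, 2.126]
wrist_force: [0.5, -0.7, 0.4]
finger_gap: 94.0
finger_force: 0.0
clock: 4.1
eef_pos: [629.2, 88.6, 154.0]
eef_rot: [-3.139, -0.001, 2.004]
wrist_force: [0.0, -0.4, -0.5]
finger_gap: 80.5
finger_force: 0.0
[[-4.19000e-01  9.08000e-01 -1.00000e-03  6.29766e+02]
 [ 9.08000e-01  4.19000e-01 -0.00000e+00  8.84670e+01]
 [ 0.00000e+00 -1.00000e-03 -1.00000e+00  1.55732e+02]
 [ 0.00000e+00  0.00000e+00  0.00000e+00  1.00000e+00]]
```

View pics/wt1.png

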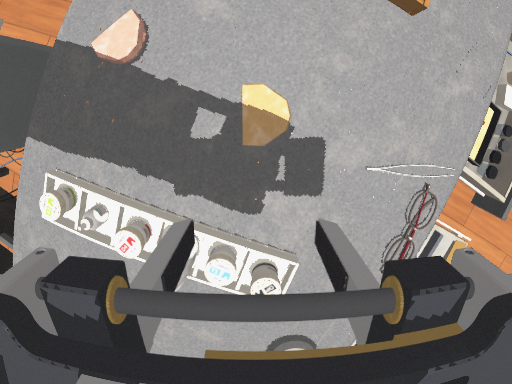

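The tan cast fills (243–290, 84–146), with its back edge vertical at column 243 and its front to the right; it is already aligned with the tool's y axis.

```bash
cat > t.py <<'E'
from h import *
def an(f,box,ang=25):
    z=np.load(f+'.npz');p,d,T=z['p'],z['d'],z['T'];i=viewer.camera_info('wrist')
    v,u=np.indices(d.shape);o,r=wrays(np.c_[u.ravel(),v.ravel()],T);C=T@i['mount']
    P=(o+r*(d.ravel()/(r@C[:3,2]))[:,None]).reshape(*d.shape,3)
    a,b,c,e=box;hsv=cv2.cvtColor(p,cv2.COLOR_RGB2HSV);m=np.zeros(d.shape,bool);m[b:e,a:c]=1
    m&=(hsv[...,0]>8)&(hsv[...,0]<32)&(hsv[...,1]>60)
    Q=P[m];top=Q[Q[:,2]>18]
    A=np.c_[top[:,:2],np.ones(len(top))]
    for _ in range(3):
        s=np.linalg.lstsq(A,top[:,2],rcond=None)[0];k=abs(A@s-top[:,2])<1.5;
        A,top=A[k],top[k]
    print('n',len(top),'plane slope deg',np.degrees(s[:2]).round(1),'z ctr',top.mean(0).round(1))
    h=cv2.convexHull(top[:,:2].astype(np.float32));rc=cv2.minAreaRect(h);print('rect',rc)
    for an in (ang-3,ang,ang+3):
        th=np.radians(an);B=np.c_[[np.cos(th),np.sin(th)],[-np.sin(th),np.cos(th)]];q=top[:,:2]@B;lo,hi=np.percentile(q,1,0),np.percentile(q,99,0);print(an,'ctr',(B@((lo+hi)/2)).round(1),'size',(hi-lo).round(1))
    zz=m&(P[...,2]>10);ks=[]
    for row in np.unique(np.nonzero(zz)[0])[6:-6]:
        ks.append(P[row,np.nonzero(zz[row])[0][0]+1])
    ks=np.array(ks);f=np.polyfit(ks[:,1],ks[:,0],1);print('back edge dir',np.degrees(np.arctan(1/f[0])).round(1))
    print('h',h[:,0].round(0).tolist());return P
if __name__=='__main__':
    P=an('wt1',(225,70,305,160))
    print(togo([601,156,60],np.radians(115)))
E
python3 t.py
```

```text
n 1210 plane slope deg [3.9 3.6] z ctr [613.6 160.4  24.5]
rect ((609.3116455078125, 161.69662475585938), (47.22816848754883, 63.989994049072266), 22.724498748779297)
22 ctr [610.  160.6] size [43.6 58.6]
25 ctr [609.5 160.9] size [44.8 57.6]
28 ctr [609.7 161.2] size [44.2 57.7]
back edge dir -65.1
h [[634.0, 157.0], [631.0, 170.0], [629.0, 175.0], [623.0, 182.0], [621.0, 184.0], [620.0, 185.0], [618.0, 185.0], [604.0, 188.0], [597.0, 189.0], [592.0, 189.0], [588.0, 187.0], [586.0, 185.0], [578.0, 176.0], [590.0, 147.0], [591.0, 144.0], [598.0, 130.0], [598.0, 129.0], [601.0, 125.0], [607.0, 127.0], [614.0, 129.0], [618.0, 131.0], [620.0, 132.0], [621.0, 134.0], [629.0, 147.0], [634.0, 156.0]]
(array([73.4,  2.3, 95.7]), array([-0.001, -0.   , -0.004]))
```

```bash
python3 nudge.py '[[35,4,25,-0.04,0,0],[70,8,50,-0.08,0,0],[76,9,96,-0.08,0,0],[76,9,96,-0.08,0,0],[76,9,96,-0.08,0,0]]' 70; python3 -c "
from h import *
import t
p,d,T=wshot('wt2');print(T.round(3))
ys=np.array([[200,60],[200,300]]);
v,u=np.indices(d.shape)
hsv=cv2.cvtColor(p,cv2.COLOR_RGB2HSV);m=((hsv[...,0]>8)&(hsv[...,0]<32)&(hsv[...,1]>60)).astype(np.uint8)
n,l,s,c=cv2.connectedComponentsWithStats(m);print([(s[k].tolist()) for k in range(1,n) if s[k][4]>300])
"
```

```text
clock: 4.65
eef_pos: [607.1, 161.5, 61.5]
eef_rot: [3.061, 0.0, 2.003]
wrist_force: [1.1, 0.2, 0.0]
finger_gap: 69.6
finger_force: 0.0
[[-4.19000e-01  9.05000e-01  7.40000e-02  6.07057e+02]
 [ 9.08000e-01  4.18000e-01  3.40000e-02  1.61458e+02]
 [-0.00000e+00  8.10000e-02 -9.97000e-01  6.14890e+01]
 [ 0.00000e+00  0.00000e+00  0.00000e+00  1.00000e+00]]
[[0, 0, 16, 38, 308], [347, 0, 135, 64, 4378], [219, 171, 65, 81, 4093], [121, 277, 22, 50, 563], [367, 277, 22, 49, 562], [185, 326, 267, 34, 2615]]
```

View pics/wt2.png

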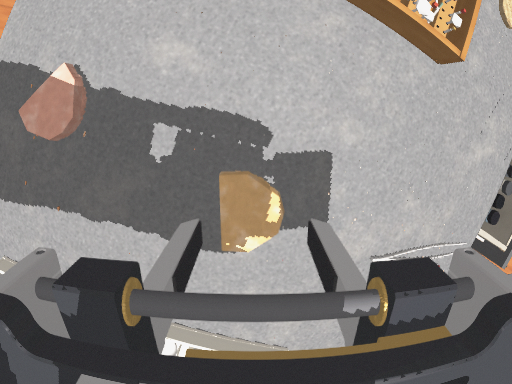

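The cast spans (219–283, 171–252) and the fingers straddle it at columns 200 and 310. I'll check its centre in tool coordinates.

```bash
python3 - <<'E'
from h import *
T=np.load('wt2.npz')['T']
P=wplane([(219.5,210),(283,212),(245,171),(245,252)],T,24)
L=(np.c_[P,np.ones(4)]@np.linalg.inv(T).T)[:,:3];print(P.round(1),L.round(1))
E
python3 -c "
import t;t.an('wt2',(210,165,295,258))"
```

```text
[[584.6 155.7  24. ]
 [630.5 173.7  24. ]
 [590.  191.3  24. ]
 [617.3 130.5  24. ]] [[  4.3 -25.8  35.5]
 [  1.3  23.3  39.5]
 [ 34.3  -6.   37.1]
 [-32.4  -6.7  37.1]]
n 1124 plane slope deg [3.1 6.5] z ctr [606.6 162.   23.8]
rect ((604.931396484375, 160.80270385742188), (56.0794563293457, 28.5003662109375), 51.3377571105957)
22 ctr [608.2 161.6] size [45.8 33.1]
25 ctr [608.  161.6] size [46.8 31.2]
28 ctr [607.9 161.6] size [47.4 29.8]
back edge dir -65.5
h [[631.0, 172.0], [629.0, 175.0], [622.0, 183.0], [618.0, 185.0], [614.0, 185.0], [603.0, 178.0], [597.0, 174.0], [588.0, 161.0], [585.0, 156.0], [587.0, 150.0], [590.0, 144.0], [595.0, 133.0], [603.0, 136.0], [630.0, 170.0]]
```

```bash
python3 nudge.py '[[2,-1,30,0,0,0],[2,-2,50,0,0,0],[2,-2,56,0,0,0],[2,-2,56,0,0,0]]' 70
python3 nudge.py '[[0,0,0,0,0,0],[0,0,0,0,0,0],[0,0,0,0,0,0],[0,0,0,0,0,0],[0,0,0,0,0,0]]' 40 20
```

```text
clock: 5.1
eef_pos: [608.3, 164.5, 4.9]
eef_rot: [3.06, 0.0, 2.003]
wrist_force: [0.3, -0.2, 0.5]
finger_gap: 70.1
finger_force: 0.0
clock: 5.6
eef_pos: [607.8, 165.0, 4.7]
eef_rot: [3.06, 0.001, 2.004]
wrist_force: [-2.1, -2.0, 5.7]
finger_gap: 49.9
finger_force: 20.0
```

```bash
python3 nudge.py '[[0,1,-10,0,0,0],[0,3,-40,0,0,0],[0,6,-80,0,0,0],[0,9,-120,0,0,0],[0,12,-150,0,0,0]]'
python3 nudge.py '[[0,2,-30,0.04,0,0],[0,4,-60,0.08,0,0],[0,4,-60,0.08,0,0],[0,4,-60,0.08,0,0]]'; python3 -c "
from h import *
p,d,T=wshot('wt3');print(T.round(3))
"
```

```text
clock: 6.1
eef_pos: [607.6, 165.2, 157.7]
eef_rot: [3.059, 0.001, 2.004]
wrist_force: [0.2, -1.0, -0.3]
finger_gap: 49.9
finger_force: 20.0
clock: 6.5
eef_pos: [606.6, 164.8, 214.6]
eef_rot: [3.14, 0.0, 2.004]
wrist_force: [0.1, -0.8, -0.6]
finger_gap: 49.7
finger_force: 20.0
[[-4.20000e-01  9.08000e-01  1.00000e-03  6.06583e+02]
 [ 9.08000e-01  4.20000e-01  0.00000e+00  1.64786e+02]
 [-0.00000e+00  1.00000e-03 -1.00000e+00  2.14575e+02]
 [ 0.00000e+00  0.00000e+00  0.00000e+00  1.00000e+00]]
```

View pics/wt3.png

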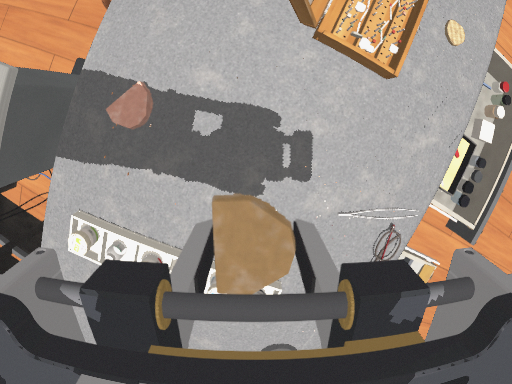

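The cast is held between the fingers at (212–295, 195–293). I'll measure its pose in the tool frame.

```bash
cat > g.py <<'E'
from h import *
def held(f):
    z=np.load(f+'.npz');p,d,T=z['p'],z['d'],z['T'];i=viewer.camera_info('wrist')
    hsv=cv2.cvtColor(p,cv2.COLOR_RGB2HSV);m=(hsv[...,0]>8)&(hsv[...,0]<32)&(hsv[...,1]>60);m[:185]=0;m[290:]=0;m[:,:205]=0;m[:,305:]=0
    v,u=np.nonzero(m);o,r=wrays(np.c_[u,v],np.eye(4));P=o+r*(d[v,u]/(r@i['mount'][:3,2]))[:,None]
    P=P[(P[:,2]>-60)&(P[:,2]<30)];A=np.c_[P[:,:2],np.ones(len(P))];Q=P
    for _ in range(6):
        s=np.linalg.lstsq(A,Q[:,2],rcond=None)[0];k=abs(A@s-Q[:,2])<2;A,Q=A[k],Q[k]
    print('n',len(P),len(Q),'slope deg x,y',np.degrees(s[:2]).round(1),'z0',s[2].round(1))
    print('min',Q.min(0).round(1),'max',Q.max(0).round(1),'1/99',np.percentile(Q,1,0).round(1),np.percentile(Q,99,0).round(1))
    b=Q[(Q[:,0]>-15)&(Q[:,0]<25)];e=[]
    for x in range(-15,25,4):
        q=b[(b[:,0]>x)&(b[:,0]<x+4)]
        if len(q): e.append((x+2,q[:,1].min()))
    e=np.array(e);f=np.polyfit(e[:,0],e[:,1],1);print('back edge slope deg',np.degrees(np.arctan(f[0])).round(1),'y at0',f[1].round(1));print(e.round(1).tolist())
if __name__=='__main__':
    import sys;held(sys.argv[1])
E
python3 g.py wt3
```

```text
n 6644 6019 slope deg x,y [-0.9 -2. ] z0 -19.2
min [-32.3 -23.9 -21.3] max [ 29.9  24.8 -16.6] 1/99 [-30.6 -23.3 -20.7] [ 28.8  22.9 -17.3]
back edge slope deg 0.1 y at0 -23.7
[[-13.0, -23.6], [-9.0, -23.3], [-5.0, -23.9], [-1.0, -23.9], [3.0, -23.9], [7.0, -23.7], [11.0, -23.6], [15.0, -23.4], [19.0, -23.6], [23.0, -23.6]]
```

```bash
python3 nudge.py '[[-30,-20,0,0,0,0],[-64,-43,0,0,0,0],[-100,-67,0,0,0,0],[-136,-91,0,0,0,0],[-170,-114,0,0,0,0]]'
python3 nudge.py '[[-36,-24,0,0.01,0,0],[-72,-48,0,0.02,0,0],[-108,-72,0,0.035,0,0],[-142,-95,0,0.035,0,0],[-170,-114,0,0.035,0,0]]'
python3 nudge.py '[[0,0,30,0,0,0],[0,0,60,0,0,0],[0,0,80,0,0,0],[0,0,80,0,0,0],[0,0,80,0,0,0]]'
python3 -c "
from h import *
print(togo([542,-240.5,34],np.radians(114.5)));p,d,T=wshot('wh1');print(T.round(3))
p,d,i=cam('scene');np.savez('scene1.npz',p=p,d=d)
p,d,i=cam('side');np.savez('side1.npz',p=p,d=d)"; python3 g.py wh1
```

```text
clock: 7.05
eef_pos: [573.2, -39.1, 212.9]
eef_rot: [-3.14, -0.001, 2.004]
wrist_force: [0.9, -0.0, -0.6]
finger_gap: 50.2
finger_force: 20.0
clock: 7.55
eef_pos: [541.1, -241.4, 212.8]
eef_rot: [-3.105, -0.001, 2.003]
wrist_force: [-0.5, 0.1, -1.2]
finger_gap: 50.1
finger_force: 20.0
clock: 8.05
eef_pos: [539.5, -240.7, 134.2]
eef_rot: [-3.106, -0.001, 2.004]
wrist_force: [-0.0, 0.3, -0.1]
finger_gap: 49.9
finger_force: 20.0
(array([ -0.9,   5.8, 100. ]), array([-0.035, -0.   ,  0.005]))
[[-4.20000e-01  9.07000e-01 -3.20000e-02  5.39540e+02]
 [ 9.08000e-01  4.19000e-01 -1.40000e-02 -2.40661e+02]
 [ 1.00000e-03 -3.50000e-02 -9.99000e-01  1.34174e+02]
 [ 0.00000e+00  0.00000e+00  0.00000e+00  1.00000e+00]]
n 6633 6017 slope deg x,y [-0.9 -2. ] z0 -19.3
min [-32.1 -23.9 -21.3] max [ 29.7  24.9 -16.6] 1/99 [-30.5 -23.3 -20.8] [ 28.7  22.8 -17.4]
back edge slope deg 0.2 y at0 -23.7
[[-13.0, -23.7], [-9.0, -23.4], [-5.0, -23.9], [-1.0, -23.8], [3.0, -23.9], [7.0, -23.7], [11.0, -23.5], [15.0, -23.4], [19.0, -23.6], [23.0, -23.7]]
```

View pics/wh1.png

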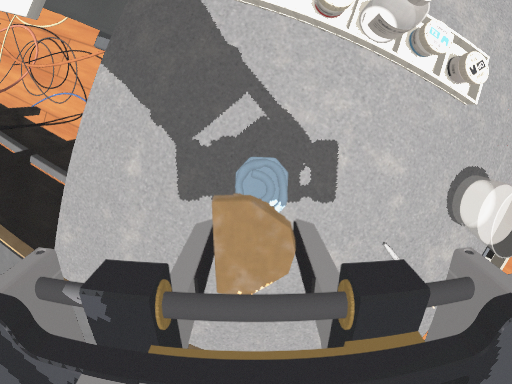

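The cast is still held as before. The mould is under it at (262,182), front to the right like the cast, and untouched.

```bash
python3 nudge.py '[[0,2,25,0,0,0],[-1,4,50,0,0,0],[-1,5,70,0,0,0],[-1,5,82,0,0,0],[-1,5,82,0,0,0]]'
python3 nudge.py '[[0,0,6,0,0,0],[0,1,12,0,0,0],[0,1,16,0,0,0],[0,1,16,0,0,0],[0,1,16,0,0,0]]'
python3 -c "
from h import *
i=viewer.camera_info
print(togo([542,-240.3,34.7],np.radians(114.5)))
ims=[]
for n,(u,v) in dict(scene=(287,255),side=(281,152)).items():
    p,d,_=cam(n);np.savez(n+'2.npz',p=p,d=d)
    ims.append(cv2.resize(p[v-40:v+40,u-40:u+40,::-1],None,fx=5,fy=5,interpolation=cv2.INTER_CUBIC))
cv2.imwrite('pics/hov.png',np.hstack(ims))"
```

```text
clock: 8.7
eef_pos: [541.7, -240.6, 51.2]
eef_rot: [-3.106, -0.001, 2.004]
wrist_force: [0.3, 0.4, -0.7]
finger_gap: 50.2
finger_force: 20.0
clock: 9.2
eef_pos: [542.6, -240.6, 36.2]
eef_rot: [-3.107, 0.0, 2.004]
wrist_force: [0.7, -0.3, -0.1]
finger_gap: 50.2
finger_force: 20.0
(array([ 0.5, -0.3,  1.5]), array([-0.035,  0.   ,  0.005]))
```

View pics/hov.png

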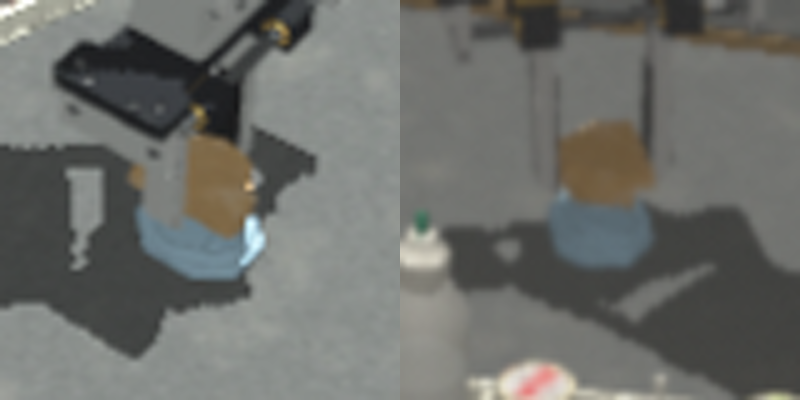

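Both views show the cast held just above the mould and centred over it, with the fingers clear. One numeric check of heights and centres.

Run:
```python
from h import *
th=np.radians(24.5);B=np.c_[[np.cos(th),np.sin(th)],[-np.sin(th),np.cos(th)]]
for n,(u,v) in dict(scene=(287,255),side=(281,152)).items():
    i=viewer.camera_info(n)
    z=np.load(n+'2.npz');p,d=z['p'],z['d'];P=pts(d,i);H=cv2.cvtColor(p,cv2.COLOR_RGB2HSV);w=np.zeros(d.shape,bool);w[v-30:v+30,u-30:u+30]=1
    z0=np.load(n+'0.npz');P0=pts(z0['d'],i);H0=cv2.cvtColor(z0['p'],cv2.COLOR_RGB2HSV)
    b=lambda H:w&(H[...,0]>90)&(H[...,0]<115)&(H[...,1]>50)&(H[...,2]>60)
    t=w&(H[...,0]>8)&(H[...,0]<28)&(H[...,1]>70)
    Q=P[t];Q=Q[(abs(Q[:,0]-543)<50)&(abs(Q[:,1]+241)<50)]
    print(n,'tan z',np.percentile(Q[:,2],[2,50,98]).round(1),'top ext',[np.percentile(Q[Q[:,2]>48][:,:2]@B,k,0).round(1) for k in(2,98)],'ctr want',(np.array([543.5,-241])@B).round(1))
    c=lambda m:[np.nonzero(m)[k] for k in(0,1)]
    for m in (b(H0),b(H)): r,cc=np.nonzero(m);print('  mould px rows',r.min(),r.max(),'cols',cc.min(),cc.max())
```

```text
scene tan z [ 46.7  54.4 153.6] top ext [array([ 350.1, -481. ]), array([ 418. , -421.6])] ctr want [ 394.6 -444.7]
  mould px rows 250 270 cols 274 299
  mould px rows 257 270 cols 274 298
side tan z [40.2 56.9 58.8] top ext [array([ 373. , -471.4]), array([ 417. , -414.6])] ctr want [ 394.6 -444.7]
  mould px rows 149 164 cols 271 290
  mould px rows 152 164 cols 272 289
```

The base face is at about 55 mm, so the gap is about 11 mm. It is centred within 2 mm and the mould's pixels are unmoved. I'll lower it 1 mm, let it settle and hand in.

```bash
python3 nudge.py '[[0,0,1,0,0,0],[0,0,1,0,0,0],[0,0,1,0,0,0],[0,0,1,0,0,0]]' && python3 -c "
from cell import manip, viewer, order, monitor
print(order.sign_off())"
```

```text
clock: 9.7
eef_pos: [542.4, -240.6, 35.0]
eef_rot: [-3.107, 0.0, 2.004]
wrist_force: [0.3, -0.1, 0.2]
finger_gap: 50.4
finger_force: 20.0
the job is handed in; nothing more can be done
None
```

I handed the job in at 9.7 s, with the tan cast held still, level to within a degree or so and teeth down, about 1 cm above the mould's rim, centred to about 2 mm with the arch fronts aligned; the mould had not moved in the camera views, and I did not re-measure the pink cast, jars or bottles.

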